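# Close the vial mixer and hold its run plunger at half travel

### The job

Slide the clear cover of the white vial mixer fully closed over the sample vials, then press the plunger of the yellow hold-to-run station down with the fingers until the collar's rim lies on the green band of its stem, and keep it there for at least two seconds. It is a dead-man switch: do not press it while the cover is open, never push it through into the red, and finish the program still holding it pressed on the green. Leave the other things on the bench undisturbed.

Things in the scene. Friction and masses are not known exactly. Their poses are not given: they have to be found in the camera images.
- mixer: White vial mixer, fixed to the bench, 100 (x) x 200 (y) x 60 mm high, aluminium rails on its two long edges up to 68 mm high. Origin: centre of its underside on the bench; z up; y runs along its length. The open compartment with five small vials is in the +y half of its top (72 x 78 mm, centre at y = +46 mm); the -y half is a solid deck over which the open cover is parked. Vial tops stay 5 mm below the cover.
- mixer_cover (a joint): Slide of the clear cover (82 x 86 x 3 mm plate between the rails), in m: 0 = fully closed against the end stop over the compartment; it grows as the cover is moved along the mixer's -y, up to 0.085 = fully open. Closing moves the cover along the mixer's +y. It slides with about 1.5 N of friction and stays where left. It counts as closed below 0.004.
- cover_fin (a point): Middle of the top edge of the blue grip fin that stands upright on the middle of the cover. The fin is 40 mm long across the mixer (along its x), 10 mm thick along the slide (the mixer's y), and stands 26 mm above the plate: its top is 90 mm and the plate's top 64 mm above the bench. With the cover closed it is over the mixer's y = +46 mm. Pinch it along the slide direction, from above, or push it.
- run_station: Yellow hold-to-run station, fixed to the bench: a box 80 (x) x 70 (y) x 38 mm high on a black foot 84 x 74 mm, with a black collar of 36 mm diameter in the middle of its top, whose rim is 48 mm above the bench, and the sprung plunger in it. Origin: centre of its underside; z up. It may stand on either of two places, the beaker on the other.
- run_plunger (a joint): Travel of the plunger in m: 0 = released, grows straight down as it is pressed, end stop at 0.018. A spring pushes it back: about 1.6 N to start, plus 0.4 N per mm (5.2 N at 9 mm, 8.8 N at the stop). The stem, 20 mm thick, carries bands: the collar's rim meets white from 0 to 0.005, green (run) from 0.005 to 0.013, red from 0.013 on. Aim for the middle of the green, 0.009. Beyond 0.015 the switch trips and the job has failed.
- plunger_top (a point): Centre of the flat top of the plunger's round black head (30 mm diameter, 8 mm thick); 76 mm above the bench when released, moving down with the plunger.
- beaker: Empty translucent plastic beaker, 58 mm wide, 65 mm high, standing loose; origin at the centre of its underside. Leave it alone.
- tape_blue: Loose roll of blue tape lying flat, 68 mm wide, 18 mm high; origin at the centre of its underside. Leave it alone.
- bottle_brown: Loose brown reagent bottle with a blue cap, 68 mm wide, 148 mm high, behind on the left; origin at the centre of its underside. Leave it alone.
- bottle_red_cap: Loose white reagent bottle with a red cap, 58 mm wide, 118 mm high, behind the work; origin at the centre of its underside. Leave it alone.

How it is judged:
By the outcome, as a careful person would: the job done as asked, in the order asked, and still so for the second after the job is handed in, while the arm keeps its last pose, push and grip.
It also fails if it takes over 48 s, if anything falls off the work surface, if the arm or the gripper's body presses on something with over 40 N, if the wrist force passes 120 N, or if a joint passes its speed limit or range.

### The arm

A 6-joint arm with a two-finger parallel gripper is mounted at the origin on a cart in front of the work surface, level with it; the furniture and walls round the work are solid. World frame = base frame: x ahead of the robot, y to its left, z up, the work surface at z = 0. Lengths are in m, angles in rad, forces in N, time in s.
With the tool pointing down it reaches from about 0.375 to 0.975 m from the base axis. Payload 3.8 kg.
Tool frame: the origin (TCP) lies on the mounting face of the last link; the fingertips stand 166 mm ahead of it and the grasp point (between the pads) lies 147 mm ahead of it (manip.tips_ahead is the distance from the TCP to the fingertips, in m); z points along the fingers, y is the direction in which the jaws open and shut (so a half turn about z gives the same grasp; the last joint's range is limited). The gripper opens to 88 mm and grips with 3 to 60 N. Pads are 18 mm wide; open, the fingers measure 123 mm over their backs; the gripper's body (75 mm by 187 mm) begins 45 mm behind the grasp point.
Start: joints at [1.193, 0.264, 1.604, -0, 1.274, -0.037], TCP at [0.226, 0.636, 0.405] pointing down, gripper open.
Joint ranges: [-2.63, 2.63], [-0.94, 2.18], [0.31, 2.57], [-1.31, 4.45], [0, 2.66], [-2.55, 2.55]. Speed limits (rad/s): [2.57, 2.57, 3.14, 3.14, 3.14, 3.14].

### API

Orientations are given as a unit quaternion [x, y, z, w].
In Python, from workcell import readout, snapshot, camera_info, manip gives the robot as it stands. The module is installed in compiled form; this text tells all that it offers.
- The arm moves only by the shell command python3 -m jog 'ROWS' [OPENING] [FORCE]. ROWS is JSON, a list of rows, each an object with "xyz": the shift along the tool's x, y, z in cm, a list of three; "turn": the turn, a rotation vector about the tool's x, y, z in degrees, a list of three. In form: [{"xyz": [tx, ty, tz], "turn": [ax, ay, az]}, ...]. A call has 1 to 20 rows; each row shifts and turns the commanded pose from where the row before left it, along the tool's axes as they then stand; what a row does not reach is not made up. A row lasts 1/12 s, in which the tool goes at most 41.7 mm and 7.16 degrees, less where a joint would pass 70% of its speed; a pose out of reach is approached as far as the arm can. A call with a gripper value outside its range is refused whole. OPENING is the gripper's target within -1 to 1 (shut at 1, half-way at 0, fully open at -1), set as the call begins (- or left out, the last holds). The fingers move at their own pace and stop on an object; FORCE is the grip in N (left out, the last holds). Time passes only in rows, so rows that do not move let the fingers close. It gives the time, the measured TCP pose, the force and the opening at its end, in the units of the state.
- readout.observe(): the state, without advancing time (a new reading comes with each control period).
- snapshot(name): name is "scene" or "top" or "wrist"; returns the picture (400x640x3 uint8, red, green, blue); there is no depth.
- camera_info(name): a dict with "vertical_fov" (degrees; the focal length in pixels is half the picture's height over the tangent of half this angle, whatever the lens; pixels are square), "cx", "cy" (the principal point, pixels), "k1" (the pictures are not rectified: a ray, as slopes to the right and down, at radius r is drawn at 1 + k1 r^2 times it, then the intrinsics apply), "view" (4x4, takes a point from world to camera coordinates). Camera axes: x right, y down, z forward; pixel columns grow to the right and rows downward; lengths in m; the calibration is good to about 2 mm. A picture is of the moment at which its call begins: read the wrist's pose just before it. camera_info takes no time and is no camera call; for the wrist camera it gives the pose at the moment of the call.
- manip.finish_job(): hands the job in, once; it reports no verdict.
The state is a dict: "time_s": time; "q": joint angles; "joint_vel": joint speeds; "tau": joint torques, N m; "tool_pos": TCP position; "orientation": TCP orientation; "ft_force": force on the tool from outside, world axes, zero at the start; "ft_torque": the same for the moment, N m; "opening": finger opening in m.
Only numpy, scipy, OpenCV 4.12 (cv2) and the standard library are available. Lean on these libraries where they do the work, as an engineer would, in place of code of your own. Each camera call takes 0.05 s, during which the arm holds its last target.

## Working session

There is one attempt and no reset: what is moved stays moved. The work goes in short steps, Python scripts to look and compute and a shell command to move; the robot and the scene stay as the last step left them, time stands still between calls to the robot, and variables do not carry over. Pictures are saved under pics/ and viewed, and the job is handed in when it is done.

```bash
mkdir -p pics; python3 - <<'E'
from workcell import readout,snapshot,camera_info,manip
import cv2,numpy as np
s=readout.observe();print(s)
print(manip.tips_ahead)
for n in("scene","top","wrist"):
    i=camera_info(n);print(n,{k:(np.round(v,4).tolist() if k=="view" else v) for k,v in i.items()})
    im=snapshot(n);cv2.imwrite(f"pics/{n}0.png",im[:,:,::-1])
E
```

```text
{'time_s': 0.0, 'q': array([ 1.19308845e+00,  2.64761447e-01,  1.60533561e+00, -1.83340374e-05,
        1.27372477e+00, -3.69196452e-02]), 'joint_vel': array([ 0.00031419, -0.00142876,  0.00148224, -0.00067355, -0.00037247,
        0.0017773 ]), 'tau': array([ 1.48423893e-03, -5.02103949e+01, -3.56880498e+01,  7.28282123e-02,
        2.95054726e-02, -1.61040207e-04]), 'tool_pos': array([0.22549929, 0.63586532, 0.40340275]), 'orientation': array([ 1.69568009e-01,  9.85517858e-01, -1.09252407e-03, -2.20842670e-04]), 'ft_force': array([-0.48212518, -0.2457412 , -0.06505554]), 'ft_torque': array([-0.0394019 ,  0.00515644,  0.0059817 ]), 'opening': 0.08809778213657407}
0.166
scene {'vertical_fov': 43.786667706450146, 'cx': 321.8003764477797, 'cy': 196.12055504653563, 'k1': -0.04279613157000971, 'view': [[0.8484, -0.5293, 0.0097, -0.4704], [-0.2139, -0.3595, -0.9083, 0.187], [0.4843, 0.7685, -0.4182, 1.1067], [0.0, 0.0, 0.0, 1.0]]}
top {'vertical_fov': 43.41890105958712, 'cx': 313.965206889643, 'cy': 205.7289766583668, 'k1': -0.06238414546388381, 'view': [[0.0637, -0.998, -0.0045, -0.0358], [-0.9762, -0.0614, -0.208, 0.5496], [0.2073, 0.0176, -0.9781, 1.3046], [0.0, 0.0, 0.0, 1.0]]}
wrist {'vertical_fov': 58.26903509973319, 'cx': 320.35181285098736, 'cy': 202.27510204244172, 'k1': -0.06573922292375958, 'view': [[0.3354, 0.9421, -0.0016, -0.6743], [0.9087, -0.323, 0.2645, -0.0359], [0.2487, -0.0902, -0.9644, 0.3883], [0.0, 0.0, 0.0, 1.0]]}
```

View pics/scene0.png

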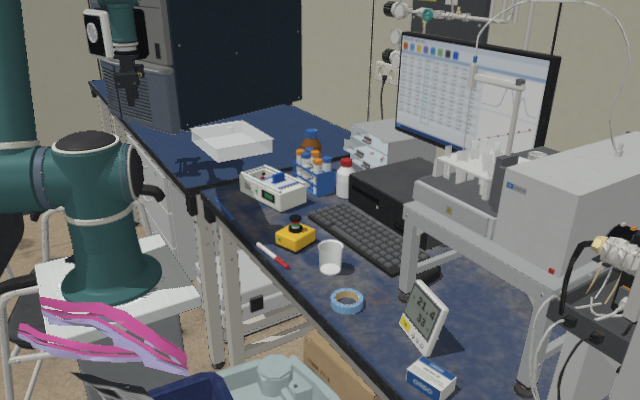

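View pics/top0.png

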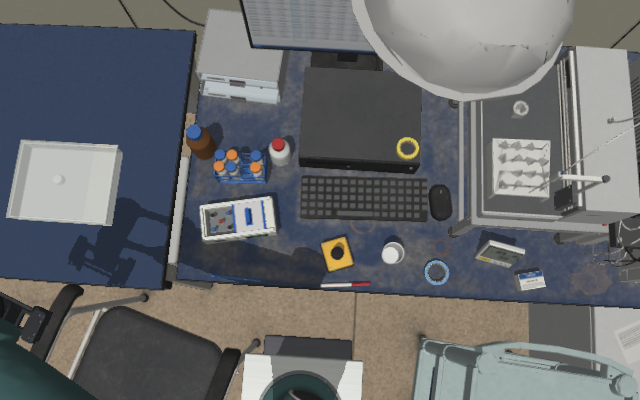

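View pics/wrist0.png

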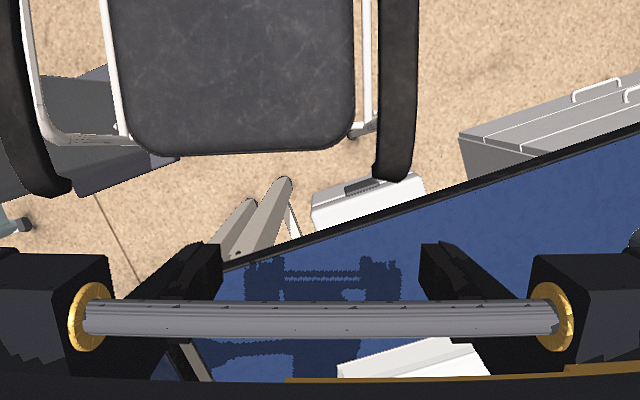

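The top view shows the mixer at about (238,218) with its vials on the left end and the fin near (249,215). The station is at about (337,254), the beaker at (392,253) and the tape at (436,271). I'll enlarge these.

```bash
python3 - <<'E'
import cv2
im=cv2.imread("pics/top0.png")
cv2.imwrite("pics/c1.png",cv2.resize(im[185:255,190:290],None,fx=8,fy=8,interpolation=cv2.INTER_CUBIC))
cv2.imwrite("pics/c2.png",cv2.resize(im[225:285,310:410],None,fx=8,fy=8,interpolation=cv2.INTER_CUBIC))
im=cv2.imread("pics/scene0.png")
cv2.imwrite("pics/c3.png",cv2.resize(im[155:265,230:350],None,fx=5,fy=5,interpolation=cv2.INTER_CUBIC))
E
```

```text
(no output)
```

View pics/c1.png

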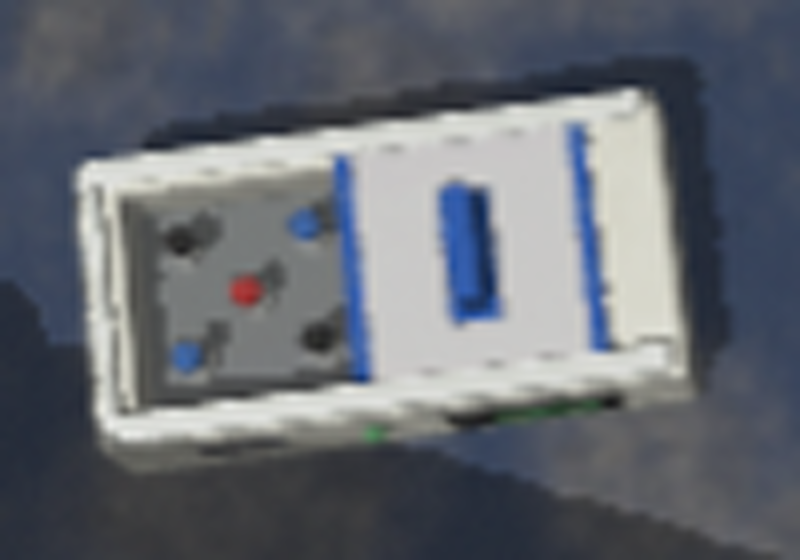

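View pics/c2.png

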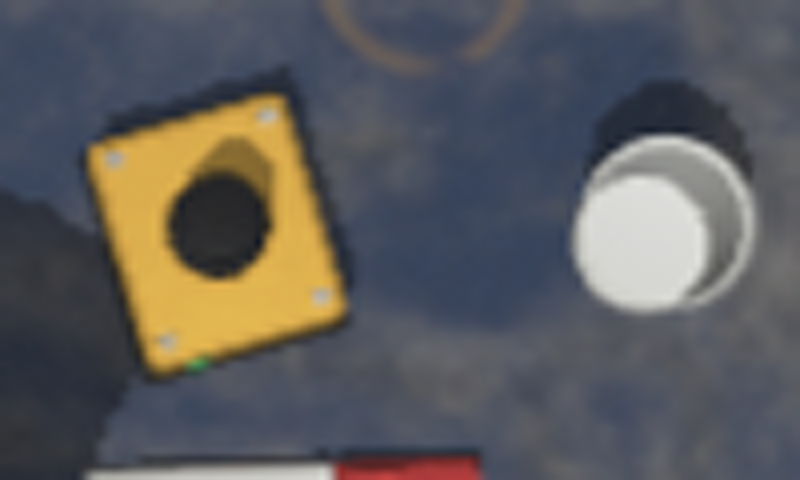

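View pics/c3.png

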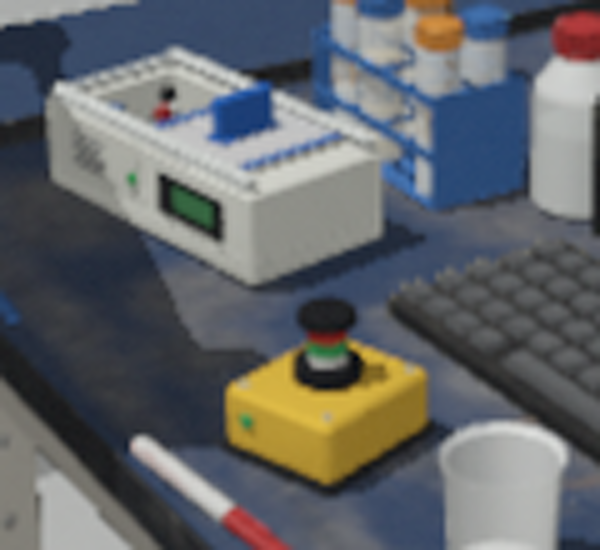

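```bash
cat > h.py <<'E'
import numpy as np,cv2
from workcell import readout,snapshot,camera_info,manip
from scipy.spatial.transform import Rotation as R
def K(i):
    f=200/np.tan(np.radians(i["vertical_fov"])/2); return f
def ray(i,u,v):
    f=K(i);d=np.array([(u-i["cx"])/f,(v-i["cy"])/f]);s=d.copy()
    for _ in range(20): s=d/(1+i["k1"]*(s@s))
    V=np.array(i["view"]);Rm=V[:3,:3];c=-Rm.T@V[:3,3]
    w=Rm.T@np.array([*s,1]);return c,w
def atz(i,u,v,z):
    c,w=ray(i,u,v);return c+w*(z-c[2])/w[2]
def proj(i,p):
    V=np.array(i["view"]);q=V[:3,:3]@np.asarray(p)+V[:3,3];s=q[:2]/q[2]
    return s*(1+i["k1"]*(s@s))*K(i)+[i["cx"],i["cy"]]
def rel(p,jaw_deg=None):
    "tool-frame shift (cm) to bring TCP to p"
    s=readout.observe();r=R.from_quat(s["orientation"])
    out=r.inv().apply(np.asarray(p)-s["tool_pos"])*100
    y=r.as_matrix()[:,1]
    return np.round(out,2),"jaw deg",round(np.degrees(np.arctan2(y[1],y[0])),2),"tz",np.round(r.as_matrix()[:,2],4)
E
python3 - <<'E'
from h import *
t=camera_info("top");s=camera_info("scene")
f=lambda x,y:(190+x/8-.5+.0625,185+y/8-.44)
g=lambda x,y:(310+x/8-.44,225+y/8-.44)
h=lambda x,y:(230+x/5-.4,155+y/5-.4)
C={n:atz(t,*f(*p),.068) for n,p in dict(TL=(80,163),TR=(655,90),BR=(690,365),BL=(108,435)).items()}
for n,p in C.items():print(n,p.round(4))
print("ctr",np.mean(list(C.values()),0).round(4))
a=C["TL"]-C["TR"]+C["BL"]-C["BR"];print("ang +y",np.degrees(np.arctan2(a[1],a[0])), np.linalg.norm(a)/2, np.linalg.norm(C["TL"]-C["BL"]))
print("fin",atz(t,*f(462,246),.09).round(4))
ft=[atz(t,*f(*p),.09) for p in((453,184),(472,308))];print(ft)
print("finS",atz(s,*h(241,100),.09).round(4))
print("plunger top",atz(t,*g(218,224),.073).round(4),"scene",atz(s,*h(327,315),.076).round(4))
for p in((88,148),(285,95),(348,315),(152,378)):print(atz(t,*g(*p),.038).round(4))
print("bottle cap",atz(t,194,131,.148).round(3),"red",atz(t,279,145,.118).round(3),"beaker",atz(t,*g(665,225),.065).round(3))
print("tubes",[atz(t,*p,.1).round(3) for p in((220,170),(257,170))])
E
```

```text
TL [0.5313 0.3076 0.068 ]
TR [0.5687 0.1154 0.068 ]
BR [0.4756 0.0961 0.068 ]
BL [0.4397 0.288  0.068 ]
ctr [0.5038 0.2018 0.068 ]
ang +y 100.8017729836293 0.195592633343594 0.09369708844521883
fin [0.507  0.1724 0.09  ]
[array([0.52766633, 0.17727813, 0.09      ]), array([0.4865485 , 0.16721261, 0.09      ])]
finS [0.5062 0.165  0.09  ]
plunger top [ 0.4256 -0.0693  0.073 ] scene [ 0.4294 -0.0745  0.076 ]
[ 0.4528 -0.0251  0.038 ]
[ 0.4751 -0.0908  0.038 ]
[ 0.4019 -0.1157  0.038 ]
[ 0.3767 -0.0512  0.038 ]
bottle cap [0.712 0.325 0.148] red [0.697 0.101 0.118] beaker [ 0.435 -0.217  0.065]
tubes [array([0.624, 0.255, 0.1  ]), array([0.63 , 0.156, 0.1  ])]
```

The mixer centre is at about (0.504, 0.202) with +y at about 101°. The fin is at about (0.507, 0.169), so the cover is about 80 mm open. The plunger is at about (0.427, -0.072). I'll turn the jaws along the slide first and then travel to above the fin.

```bash
python3 -m jog '[{"xyz":[0,0,0],"turn":[0,0,-6]},{"xyz":[0,0,0],"turn":[0,0,-6]},{"xyz":[0,0,0],"turn":[0,0,-6]},{"xyz":[0,0,0],"turn":[0,0,-6]},{"xyz":[0,0,0],"turn":[0,0,-6.3]}]' -1 20
python3 -m jog '[{"xyz":[-1.05,-2.84,0.5],"turn":[0,0,0]},{"xyz":[-1.05,-2.84,0.5],"turn":[0,0,0]},{"xyz":[-1.05,-2.84,0.5],"turn":[0,0,0]},{"xyz":[-1.05,-2.84,0.5],"turn":[0,0,0]},{"xyz":[-1.05,-2.84,0.5],"turn":[0,0,0]},{"xyz":[-1.05,-2.84,0.5],"turn":[0,0,0]},{"xyz":[-1.05,-2.84,0.5],"turn":[0,0,0]},{"xyz":[-1.05,-2.84,0.5],"turn":[0,0,0]},{"xyz":[-1.05,-2.84,0.5],"turn":[0,0,0]},{"xyz":[-1.05,-2.84,0.5],"turn":[0,0,0]},{"xyz":[-1.05,-2.84,0.5],"turn":[0,0,0]},{"xyz":[-1.05,-2.84,0.5],"turn":[0,0,0]},{"xyz":[-1.05,-2.84,0.5],"turn":[0,0,0]},{"xyz":[-1.05,-2.84,0.5],"turn":[0,0,0]},{"xyz":[-1.05,-2.84,0.5],"turn":[0,0,0]},{"xyz":[-1.05,-2.84,0.5],"turn":[0,0,0]},{"xyz":[-1.05,-2.84,0.5],"turn":[0,0,0]},{"xyz":[-1.05,-2.84,0.5],"turn":[0,0,0]},{"xyz":[0,0,0],"turn":[0,0,0]},{"xyz":[0,0,0],"turn":[0,0,0]}]'
python3 - <<'E'
from h import *
print(rel([.507,.169,.234]))
i=camera_info("wrist");im=snapshot("wrist");cv2.imwrite("pics/w1.png",im[:,:,::-1])
np.save("w1.npy",i,allow_pickle=True)
print(proj(i,[.507,.169,.09]))
E
```

```text
time_s: 0.57
tool_pos: [0.2255, 0.636, 0.4041]
orientation: [-0.096, 0.995, -0.0, -0.0]
ft_force: [0.2, -0.4, 0.7]
opening: 0.0883
time_s: 2.23
tool_pos: [0.5071, 0.1681, 0.3141]
orientation: [-0.092, 0.996, 0.0, -0.001]
ft_force: [0.3, 0.6, 0.7]
opening: 0.0882
(array([-0.02,  0.09,  8.01]), 'jaw deg', np.float64(100.59), 'tz', array([-1.4e-03, -1.0e-04, -1.0e+00]))
[321.83817502 221.18545272]
```

View pics/w1.png

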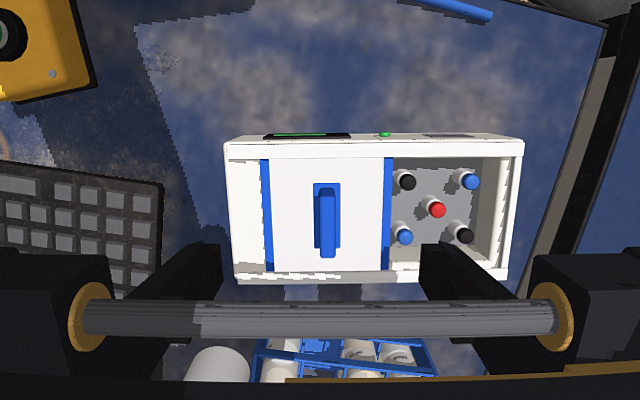

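The wrist view shows the top of the fin from (328,188) to (328,258). The mixer corners are at about (224,142) and (524,140) at the front edge, and the orientation agrees with the tool. Now I'll compute the position.

```bash
python3 - <<'E'
from h import *
i=np.load("w1.npy",allow_pickle=True).item()
a=atz(i,328,188,.09);b=atz(i,328,258,.09);print(a,b,(a+b)/2, np.degrees(np.arctan2(*(b-a)[1::-1])))
for p in((225,143),(524,141),(508,283),(234,279)):print(atz(i,*p,.068).round(4))
E
```

```text
[0.48638507 0.16879603 0.09      ] [0.5297366  0.17710415 0.09      ] [0.50806083 0.17295009 0.09      ] 10.848930366339054
[0.4746 0.1012 0.068 ]
[0.4381 0.2873 0.068 ]
[0.5357 0.3092 0.068 ]
[0.5671 0.118  0.068 ]
```

```bash
python3 -m jog '[{"xyz":[0,0.2,1.6],"turn":[0,0,0]},{"xyz":[0,0.2,1.6],"turn":[0,0,0]},{"xyz":[0,0,1.6],"turn":[0,0,0]},{"xyz":[0,0,1.6],"turn":[0,0,0]},{"xyz":[0,0,1.0],"turn":[0,0,0]},{"xyz":[0,0,0.5],"turn":[0,0,0]},{"xyz":[0,0,0],"turn":[0,0,0]}]' -1
python3 -m jog '[{"xyz":[0,0,0],"turn":[0,0,0]},{"xyz":[0,0,0],"turn":[0,0,0]},{"xyz":[0,0,0],"turn":[0,0,0]},{"xyz":[0,0,0],"turn":[0,0,0]},{"xyz":[0,0,0],"turn":[0,0,0]},{"xyz":[0,0,0],"turn":[0,0,0]},{"xyz":[0,0,0],"turn":[0,0,0]},{"xyz":[0,0,0],"turn":[0,0,0]}]' 1 20
python3 - <<'E'
from h import *
s=readout.observe();print(s["tool_pos"],s["ft_force"],s["opening"])
im=snapshot("wrist");cv2.imwrite("pics/w2.png",im[:,:,::-1])
u=np.array([np.cos(np.radians(100.8)),np.sin(np.radians(100.8))]);c=np.array([.504,.203])
print("slide est",.046-(s["tool_pos"][:2]-c)@u)
E
```

```text
time_s: 2.87
tool_pos: [0.5052, 0.1739, 0.2346]
orientation: [-0.094, 0.996, -0.0, -0.001]
ft_force: [0.2, -0.7, -0.7]
opening: 0.0883
time_s: 3.53
tool_pos: [0.5061, 0.1732, 0.2358]
orientation: [-0.094, 0.996, 0.0, 0.0]
ft_force: [0.5, -0.2, 0.9]
opening: 0.0367
[0.50612199 0.17318541 0.23581433] [ 0.45994007 -0.1717586   0.87631292] 0.03673445355524369
slide est 0.07568411478982738
```

View pics/w2.png

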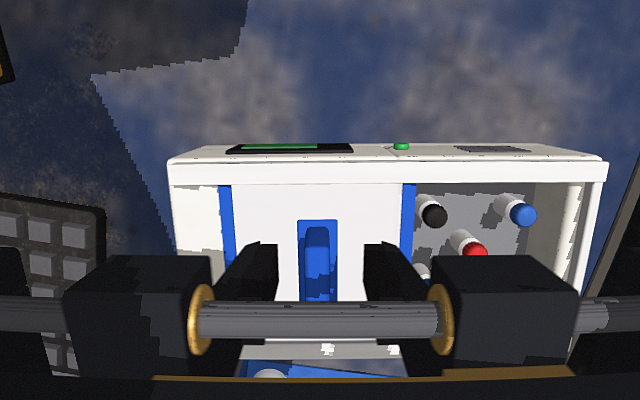

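The fingers are still closing, with the fin centred between them at about (318,260). I'll keep closing.

```bash
python3 -m jog '[{"xyz":[0,0,0],"turn":[0,0,0]},{"xyz":[0,0,0],"turn":[0,0,0]},{"xyz":[0,0,0],"turn":[0,0,0]},{"xyz":[0,0,0],"turn":[0,0,0]},{"xyz":[0,0,0],"turn":[0,0,0]},{"xyz":[0,0,0],"turn":[0,0,0]}]' 1 20
```

```text
time_s: 4.08
tool_pos: [0.5061, 0.1732, 0.2357]
orientation: [-0.094, 0.996, -0.0, -0.0]
ft_force: [0.4, -0.8, 0.5]
opening: 0.0102
```

Gripped: the opening is 10.2 mm and the fin is 10 mm. Now I'll slide the cover.

```bash
python3 -m jog '[{"xyz":[0,0.4,0],"turn":[0,0,0]},{"xyz":[0,0.8,0],"turn":[0,0,0]},{"xyz":[0,0.9,0],"turn":[0,0,0]},{"xyz":[0,0.9,0],"turn":[0,0,0]},{"xyz":[0,0.9,0],"turn":[0,0,0]},{"xyz":[0,0.9,0],"turn":[0,0,0]},{"xyz":[0,0.9,0],"turn":[0,0,0]},{"xyz":[0,0.7,0],"turn":[0,0,0]},{"xyz":[0,0.4,0],"turn":[0,0,0]},{"xyz":[0,0,0],"turn":[0,0,0]}]'
python3 - <<'E'
from h import *
s=readout.observe();print(s["tool_pos"],s["ft_force"],s["opening"])
im=snapshot("wrist");cv2.imwrite("pics/w3.png",im[:,:,::-1])
E
```

```text
time_s: 4.92
tool_pos: [0.4927, 0.2413, 0.2357]
orientation: [-0.094, 0.996, 0.0, -0.001]
ft_force: [-5.5, 1.4, 3.9]
opening: 0.0098
[0.4926782  0.2412657  0.23565675] [-5.52134906  1.39371929  3.86785461] 0.009821064082000803
```

View pics/w3.png

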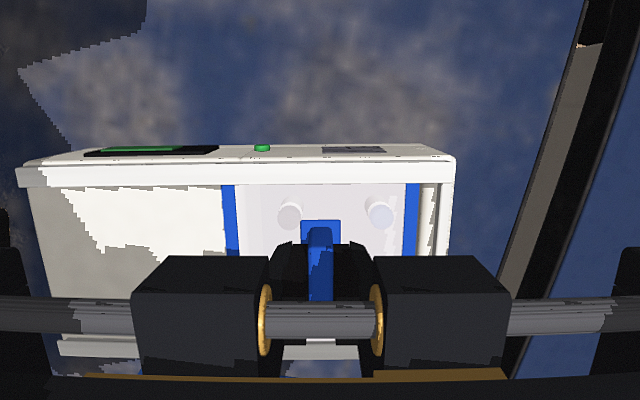

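The cover nearly covers the vials. A gap remains on the right at about columns 415–440. I'll creep until it contacts, with a slight sideways correction because the side force is -5.5 N in x.

```bash
python3 -m jog '[{"xyz":[0.05,0.25,0],"turn":[0,0,0]},{"xyz":[0.05,0.25,0],"turn":[0,0,0]},{"xyz":[0,0,0],"turn":[0,0,0]}]'
python3 -m jog '[{"xyz":[0.02,0.2,0],"turn":[0,0,0]},{"xyz":[0,0,0],"turn":[0,0,0]}]'
python3 -m jog '[{"xyz":[0.02,0.2,0],"turn":[0,0,0]},{"xyz":[0,0,0],"turn":[0,0,0]}]'
```

```text
time_s: 5.22
tool_pos: [0.4916, 0.2449, 0.2357]
orientation: [-0.094, 0.996, 0.0, 0.0]
ft_force: [-2.2, -0.3, 0.7]
opening: 0.01
time_s: 5.38
tool_pos: [0.4912, 0.2468, 0.2357]
orientation: [-0.094, 0.996, 0.0, 0.0]
ft_force: [-1.5, -0.2, 0.0]
opening: 0.0097
time_s: 5.55
tool_pos: [0.4908, 0.2485, 0.2357]
orientation: [-0.094, 0.996, -0.0, 0.001]
ft_force: [1.1, -2.4, -1.6]
opening: 0.0101
```

```bash
python3 -m jog '[{"xyz":[0,0.2,0],"turn":[0,0,0]},{"xyz":[0,0,0],"turn":[0,0,0]}]'
python3 -m jog '[{"xyz":[0,0.2,0],"turn":[0,0,0]},{"xyz":[0,0,0],"turn":[0,0,0]}]'
python3 - <<'E'
from h import *
im=snapshot("wrist");cv2.imwrite("pics/w4.png",im[:,:,::-1])
E
```

```text
time_s: 5.72
tool_pos: [0.4907, 0.2492, 0.2357]
orientation: [-0.095, 0.996, -0.002, 0.001]
ft_force: [3.8, -10.4, -0.5]
opening: 0.0098
time_s: 5.88
tool_pos: [0.4906, 0.2498, 0.2357]
orientation: [-0.095, 0.995, -0.004, 0.001]
ft_force: [4.0, -18.4, 1.0]
opening: 0.0101
```

View pics/w4.png

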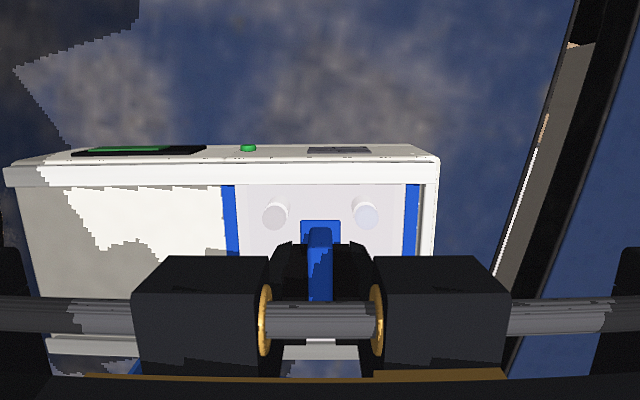

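At the end stop: the reaction rises to 18 N, and the TCP is where the closed fin should be. I'll ease off, release and lift straight up.

```bash
python3 -m jog '[{"xyz":[0,-0.25,0],"turn":[0,0,0]},{"xyz":[0,0,0],"turn":[0,0,0]}]'
python3 -m jog '[{"xyz":[0,0,0],"turn":[0,0,0]},{"xyz":[0,0,0],"turn":[0,0,0]},{"xyz":[0,0,0],"turn":[0,0,0]},{"xyz":[0,0,0],"turn":[0,0,0]},{"xyz":[0,0,0],"turn":[0,0,0]},{"xyz":[0,0,-0.8],"turn":[0,0,0]},{"xyz":[0,0,-1.5],"turn":[0,0,0]},{"xyz":[0,0,-2],"turn":[0,0,0]},{"xyz":[0,0,-2],"turn":[0,0,0]},{"xyz":[0,0,-1.2],"turn":[0,0,0]},{"xyz":[0,0,0],"turn":[0,0,0]}]' 0
python3 - <<'E'
from h import *
s=readout.observe();print(s["tool_pos"],s["opening"]);i=camera_info("wrist")
im=snapshot("wrist");cv2.imwrite("pics/w5.png",im[:,:,::-1]);np.save("w5.npy",i,allow_pickle=True)
print(rel([.427,-.072,.30]))
E
```

```text
time_s: 6.1
tool_pos: [0.4907, 0.2488, 0.2357]
orientation: [-0.094, 0.996, -0.001, 0.001]
ft_force: [3.5, -7.2, 0.1]
opening: 0.0097
time_s: 7.02
tool_pos: [0.4913, 0.2508, 0.3146]
orientation: [-0.094, 0.996, 0.001, 0.003]
ft_force: [-0.3, -0.6, 0.6]
opening: 0.0441
[0.4913218  0.25084217 0.31464108] 0.044085752798698925
(array([ 12.3 , -30.49,   1.19]), 'jaw deg', np.float64(100.78), 'tz', array([ 0.0038,  0.0018, -1.    ]))
```

View pics/w5.png

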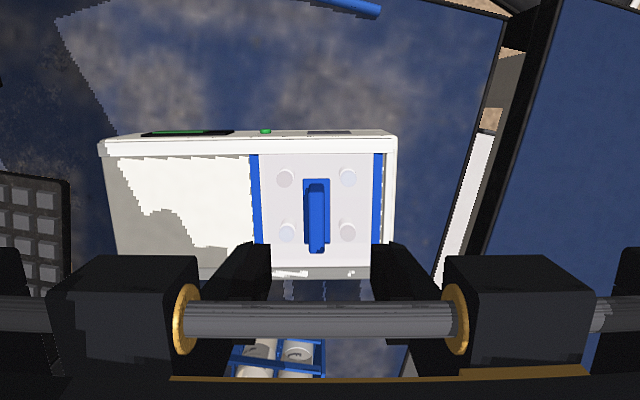

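The cover is closed: the plate lies over the vials, with its right edge at column 378 by the end wall. Next I'll move above the plunger with the fingers shutting.

```bash
python3 -m jog '[{"xyz":[0.82,-2.03,0],"turn":[0,0,0]},{"xyz":[0.82,-2.03,0],"turn":[0,0,0]},{"xyz":[0.82,-2.03,0],"turn":[0,0,0]},{"xyz":[0.82,-2.03,0],"turn":[0,0,0]},{"xyz":[0.82,-2.03,0],"turn":[0,0,0]},{"xyz":[0.82,-2.03,0],"turn":[0,0,0]},{"xyz":[0.82,-2.03,0],"turn":[0,0,0]},{"xyz":[0.82,-2.03,0],"turn":[0,0,0]},{"xyz":[0.82,-2.03,0],"turn":[0,0,0]},{"xyz":[0.82,-2.03,0],"turn":[0,0,0]},{"xyz":[0.82,-2.03,0],"turn":[0,0,0]},{"xyz":[0.82,-2.03,0],"turn":[0,0,0]},{"xyz":[0.82,-2.03,0],"turn":[0,0,0]},{"xyz":[0.82,-2.03,0],"turn":[0,0,0]},{"xyz":[0.82,-2.03,0],"turn":[0,0,0]},{"xyz":[0,0,0],"turn":[0,0,0]},{"xyz":[0,0,0],"turn":[0,0,0]}]' 1 20
python3 - <<'E'
from h import *
s=readout.observe();print(s["tool_pos"],s["opening"]);i=camera_info("wrist")
im=snapshot("wrist");cv2.imwrite("pics/w6.png",im[:,:,::-1]);np.save("w6.npy",i,allow_pickle=True)
im=snapshot("scene");cv2.imwrite("pics/s6.png",cv2.resize(im[140:300,220:380,::-1],None,fx=3.5,fy=3.5,interpolation=cv2.INTER_CUBIC))
print(rel([.427,-.072,.25]));print(proj(i,[.427,-.072,.076]))
E
```

```text
time_s: 8.48
tool_pos: [0.4255, -0.0725, 0.3096]
orientation: [-0.093, 0.996, 0.001, -0.001]
ft_force: [0.5, 0.9, 0.4]
opening: 0.0005
[ 0.42548028 -0.07245056  0.30955986] 0.000506947973573685
(array([-0.11, -0.08,  5.99]), 'jaw deg', np.float64(100.75), 'tz', array([-1.3e-03,  8.0e-04, -1.0e+00]))
[320.09107361 218.86705177]
```

View pics/w6.png

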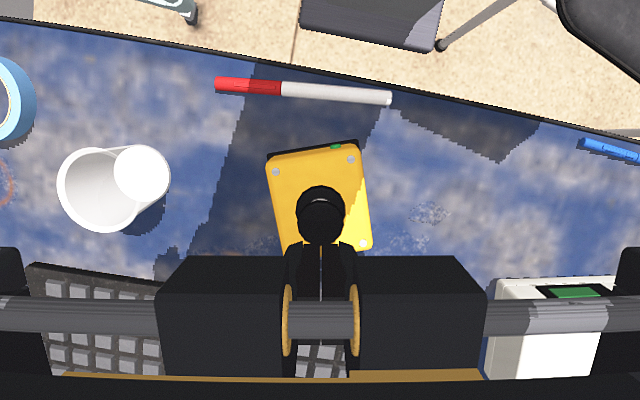

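View pics/s6.png

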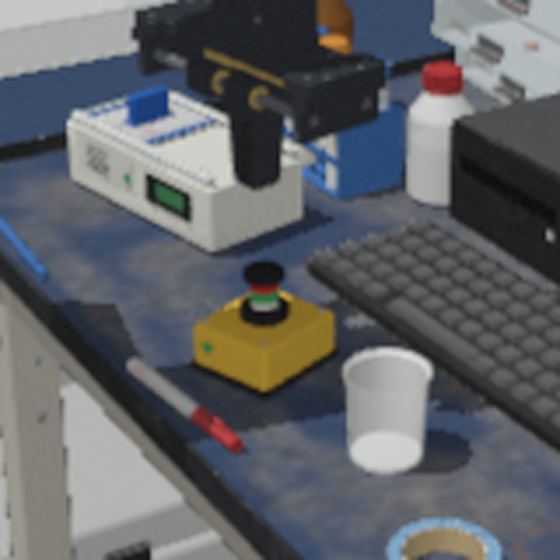

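In the wrist view the plunger head top is centred at about (321,222), within 3 px of the prediction, so a shift of about 3 mm in +x is needed. The scene view shows the cover closed and the plunger released. I'll descend to just above it.

```bash
python3 -m jog '[{"xyz":[-0.15,0,1.2],"turn":[0,0,0]},{"xyz":[-0.15,0,1.5],"turn":[0,0,0]},{"xyz":[0,0,1.5],"turn":[0,0,0]},{"xyz":[0,0,1.2],"turn":[0,0,0]},{"xyz":[0,0,0.6],"turn":[0,0,0]},{"xyz":[0,0,0],"turn":[0,0,0]},{"xyz":[0,0,0],"turn":[0,0,0]}]' 1 20
python3 - <<'E'
from h import *
s=readout.observe();print(s["tool_pos"],s["tool_pos"][2]-.166)
im=snapshot("wrist");cv2.imwrite("pics/w7.png",im[:,:,::-1])
im=snapshot("scene");cv2.imwrite("pics/s7.png",cv2.resize(im[180:260,250:350,::-1],None,fx=7,fy=7,interpolation=cv2.INTER_CUBIC))
E
```

```text
time_s: 9.17
tool_pos: [0.4292, -0.0708, 0.2506]
orientation: [-0.094, 0.996, 0.0, -0.0]
ft_force: [0.0, -0.1, 0.5]
opening: 0.0008
[ 0.42915255 -0.07080251  0.25055443] 0.08455443308534247
```

View pics/w7.png

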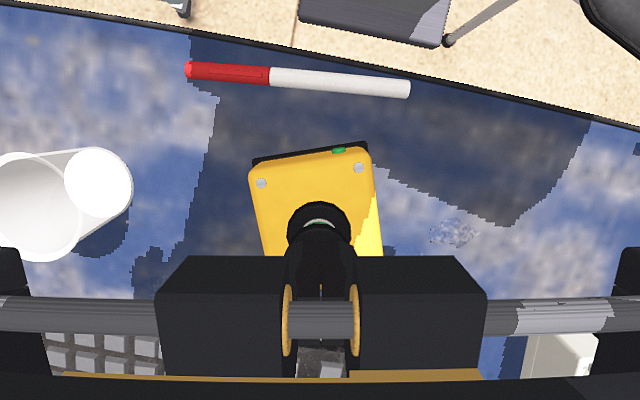

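View pics/s7.png

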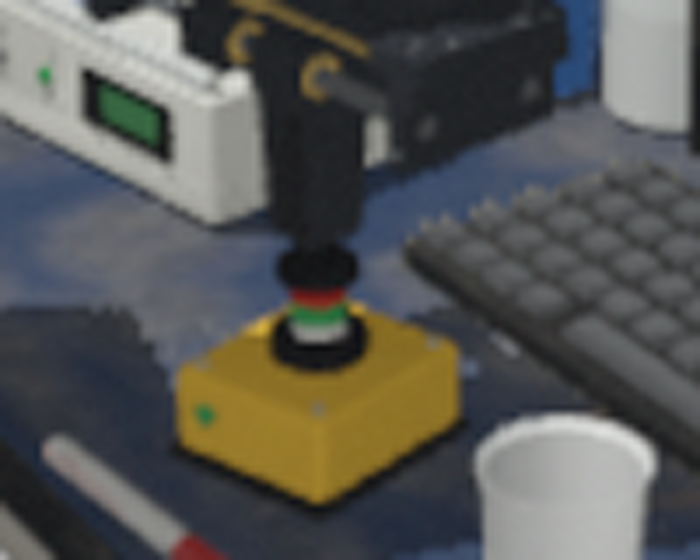

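The fingers are centred above the head, at (318,250) in the scene crop, with the tips about 8 mm above it. I'll step down gently to find contact.

```bash
python3 -m jog '[{"xyz":[0,0,0.4],"turn":[0,0,0]},{"xyz":[0,0,0.4],"turn":[0,0,0]},{"xyz":[0,0,0],"turn":[0,0,0]}]'
python3 -m jog '[{"xyz":[0,0,0.2],"turn":[0,0,0]},{"xyz":[0,0,0],"turn":[0,0,0]},{"xyz":[0,0,0],"turn":[0,0,0]}]'
python3 -m jog '[{"xyz":[0,0,0.2],"turn":[0,0,0]},{"xyz":[0,0,0],"turn":[0,0,0]},{"xyz":[0,0,0],"turn":[0,0,0]}]'
```

```text
time_s: 9.52
tool_pos: [0.429, -0.0715, 0.2424]
orientation: [-0.094, 0.996, -0.0, 0.0]
ft_force: [0.0, 0.8, 0.5]
opening: 0.0002
time_s: 9.77
tool_pos: [0.4292, -0.0715, 0.2409]
orientation: [-0.094, 0.996, 0.0, 0.0]
ft_force: [-0.6, 0.4, 2.4]
opening: 0.0003
time_s: 10.02
tool_pos: [0.4292, -0.0715, 0.2389]
orientation: [-0.094, 0.996, -0.0, 0.0]
ft_force: [-0.4, -0.0, 3.8]
opening: 0.0005
```

Contact is at TCP z of about 0.242, as expected, with the force following the spring. Another 6 mm reaches the middle of the green.

```bash
python3 -m jog '[{"xyz":[0,0,0.2],"turn":[0,0,0]},{"xyz":[0,0,0.2],"turn":[0,0,0]},{"xyz":[0,0,0],"turn":[0,0,0]},{"xyz":[0,0,0],"turn":[0,0,0]}]'
python3 -m jog '[{"xyz":[0,0,0.2],"turn":[0,0,0]},{"xyz":[0,0,0],"turn":[0,0,0]},{"xyz":[0,0,0],"turn":[0,0,0]}]'
python3 - <<'E'
from h import *
fs=[]
im=snapshot("wrist");cv2.imwrite("pics/w8.png",cv2.resize(im[150:280,220:420,::-1],None,fx=4,fy=4,interpolation=cv2.INTER_CUBIC))
im=snapshot("scene");cv2.imwrite("pics/s8.png",cv2.resize(im[190:250,260:340,::-1],None,fx=9,fy=9,interpolation=cv2.INTER_CUBIC))
E
```

```text
time_s: 10.35
tool_pos: [0.4292, -0.0715, 0.2348]
orientation: [-0.094, 0.996, -0.0, 0.0]
ft_force: [-1.0, -0.2, 3.6]
opening: 0.0006
time_s: 10.6
tool_pos: [0.4292, -0.0715, 0.2328]
orientation: [-0.094, 0.996, -0.0, 0.0]
ft_force: [0.4, -0.4, 5.2]
opening: -0.0
```

View pics/w8.png

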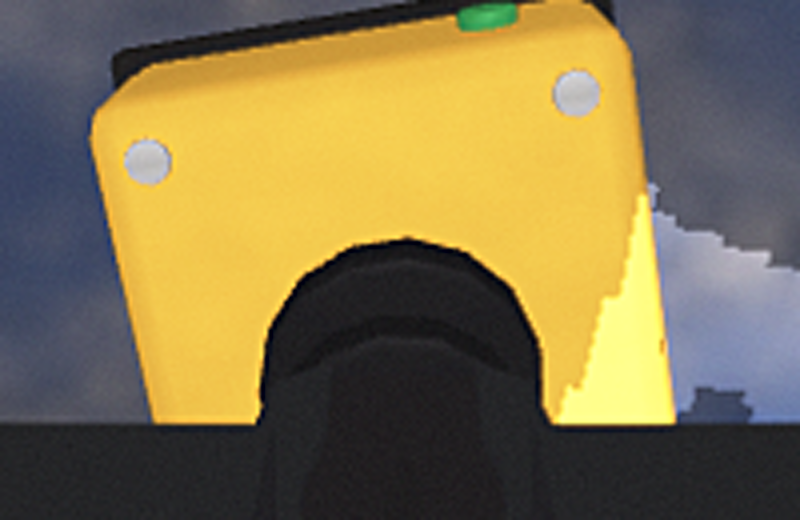

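View pics/s8.png

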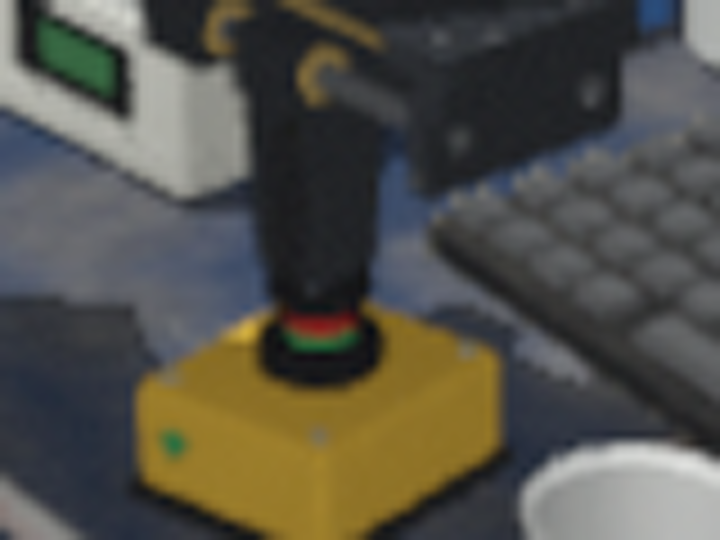

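The scene crop shows green at the collar's rim (320,340), with the red still above it and no white left. TCP z puts the travel at about 9.2 mm. Now I'll hold for about 3 s.

```bash
python3 -m jog '[{"xyz":[0,0,0]},{"xyz":[0,0,0]}]' || true
python3 -m jog '[{"xyz":[0,0,0],"turn":[0,0,0]},{"xyz":[0,0,0],"turn":[0,0,0]},{"xyz":[0,0,0],"turn":[0,0,0]},{"xyz":[0,0,0],"turn":[0,0,0]},{"xyz":[0,0,0],"turn":[0,0,0]},{"xyz":[0,0,0],"turn":[0,0,0]},{"xyz":[0,0,0],"turn":[0,0,0]},{"xyz":[0,0,0],"turn":[0,0,0]},{"xyz":[0,0,0],"turn":[0,0,0]},{"xyz":[0,0,0],"turn":[0,0,0]},{"xyz":[0,0,0],"turn":[0,0,0]},{"xyz":[0,0,0],"turn":[0,0,0]},{"xyz":[0,0,0],"turn":[0,0,0]},{"xyz":[0,0,0],"turn":[0,0,0]},{"xyz":[0,0,0],"turn":[0,0,0]},{"xyz":[0,0,0],"turn":[0,0,0]},{"xyz":[0,0,0],"turn":[0,0,0]},{"xyz":[0,0,0],"turn":[0,0,0]}]'
python3 -m jog '[{"xyz":[0,0,0],"turn":[0,0,0]},{"xyz":[0,0,0],"turn":[0,0,0]},{"xyz":[0,0,0],"turn":[0,0,0]},{"xyz":[0,0,0],"turn":[0,0,0]},{"xyz":[0,0,0],"turn":[0,0,0]},{"xyz":[0,0,0],"turn":[0,0,0]},{"xyz":[0,0,0],"turn":[0,0,0]},{"xyz":[0,0,0],"turn":[0,0,0]},{"xyz":[0,0,0],"turn":[0,0,0]},{"xyz":[0,0,0],"turn":[0,0,0]},{"xyz":[0,0,0],"turn":[0,0,0]},{"xyz":[0,0,0],"turn":[0,0,0]},{"xyz":[0,0,0],"turn":[0,0,0]},{"xyz":[0,0,0],"turn":[0,0,0]},{"xyz":[0,0,0],"turn":[0,0,0]},{"xyz":[0,0,0],"turn":[0,0,0]},{"xyz":[0,0,0],"turn":[0,0,0]},{"xyz":[0,0,0],"turn":[0,0,0]}]'
python3 - <<'E'
from h import *
im=snapshot("scene");cv2.imwrite("pics/s9.png",cv2.resize(im[140:300,220:380,::-1],None,fx=3.7,fy=3.7,interpolation=cv2.INTER_CUBIC))
im=snapshot("top");cv2.imwrite("pics/t9.png",im[:,:,::-1])
E
```

```text
time_s: 12.2
tool_pos: [0.4292, -0.0715, 0.2329]
orientation: [-0.094, 0.996, -0.0, 0.0]
ft_force: [-0.0, -0.0, 4.9]
opening: 0.0004
time_s: 13.7
tool_pos: [0.4292, -0.0715, 0.2329]
orientation: [-0.094, 0.996, -0.0, 0.0]
ft_force: [0.0, -0.3, 5.1]
opening: 0.0006invalid input
```

View pics/s9.png

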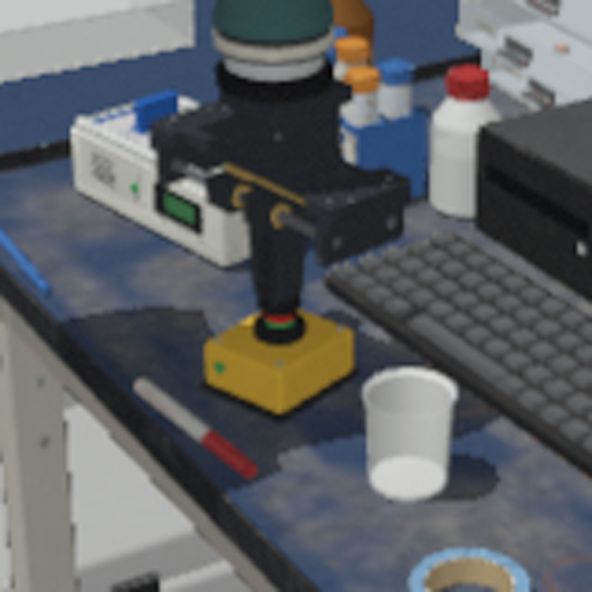

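View pics/t9.png

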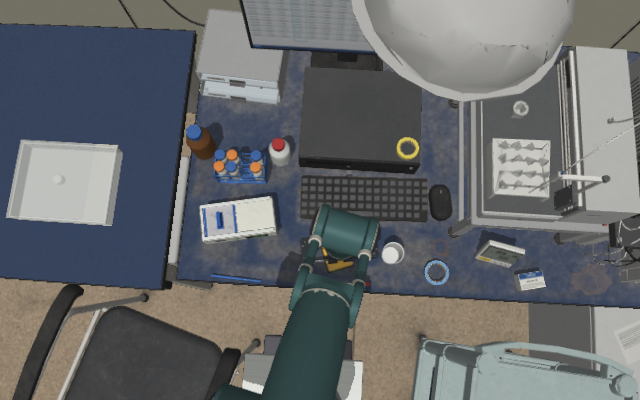

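The final views show the cover closed, with the fin at (220,217) in the top view. The rim is on green, and the beaker, tape and bottles are where they were. I'm handing in.

```bash
python3 -c "
from workcell import manip
print(manip.finish_job())"
```

```text
the job is handed in; nothing more can be done
None
```

I closed the cover first, then pressed the plunger onto the green and held it there. I handed the job in at about 14 s with the arm still pressing; no verdict was reported.

- **Cover:** I pinched the fin and slid it about 77 mm to the end stop. The stop pushed back with about 18 N, and the views after release show the cover over the vials.
- **Plunger:** I pressed with the shut fingers until the tool height gave about 9.1 mm of travel, with a force of about 5.1 N (5.2 N expected at 9 mm). The picture shows the collar's rim on green, with the red band still above it. It was held for just over 3 s before hand-in.
- **Other things:** the beaker, tape and both bottles look unmoved in the last pictures.

One extra hold command, missing its turn values, was refused as invalid input; the arm did not move. No checks failed or disagreed.

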